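# Wipe pot chips off the marble plant board

### The job

The little pot was chipped and two terracotta chips lie on the marble plant board. Take the scraper block (pale wooden grip on a straight grey foot, not the dark shoe brush), wipe both chips off the marble into the steel trough along the board's edge without touching them with the gripper, then stand the scraper upright on its foot on the table, clear of the board.

Things in the scene. Friction and masses are not known exactly. Their poses are not given: they have to be found in the camera images.
- scraper_mid (a point): Loose scraper block, 0.18 kg, upright on the table: pale wooden grip 110 long x 30 thick x 47 high on a hard grey plastic foot 130 x 26 x 18 high; 65 tall in all. This point is its centre, 32.5 above the underside. x along its length, y across the thickness, z up; ends and faces alike. Grip the wood across its 30. Nearby, not to be used: flatter dark brush 140 x 50 x 34, pot 84 wide, 75 high.
- board: Fixed plant board: white marble deck 180 x 180, top 30 above the table, with an open steel trough along its +y side (robot's left). Origin at table height under the deck's centre, x and y along its edges. Deck: x, y -90 to 90. Trough adjoins it without gap: x -90 to 90, y 90 to 180, floor 4 and outer walls (2 thick) 20 above the table, lower than the deck.
- chip_1: A loose terracotta chip, about 28 x 25, 9 thick, 12 g, flat on the deck at any yaw, in the deck's half with x below 0, its centre within 40 of the deck's centre in x and y. Origin: centre of its underside.
- chip_2: The other terracotta chip, alike, in the half with x above 0. With the scraper's foot centred on the deck and parallel to the board's x, both chips lie within its length.
Mind the look-alikes: they are no part of the job. What is shaped like the part that bears scraper_mid but blue or yellow is not meant.

How it is judged:
By the outcome, as a careful person would: the job done as asked, in the order asked, and still so for the second after the job is handed in, with the robot touching nothing.
It also fails if it takes over 54 s, if anything falls off the work surface, if the arm or the gripper's body presses on something with over 40 N, if the wrist force passes 120 N, or if a joint passes its speed limit or range.

### The arm

A 7-joint arm with a two-finger parallel gripper is mounted at the origin on the work surface. World frame = base frame: x ahead of the robot, y to its left, z up, the work surface at z = 0. Lengths are in m, angles in rad, forces in N, time in s.
With the tool pointing down it reaches from about 0.4 to 0.9 m from the base axis. Payload 5.6 kg.
Tool frame: the origin (TCP) lies at the very end of the fingers, on their centre line; the grasp point (between the pads) lies 19 mm behind it; z points along the fingers, y is the line along which they close (so a half turn about z gives the same grasp; the last joint's range is limited). The gripper opens to 92 mm and grips with 3 to 60 N. Pads are 20 mm wide; open, the fingers measure 128 mm over their backs; the gripper's body (75 mm by 189 mm) begins 69 mm behind the grasp point.
Start: joints at [-1.363, 0.468, -0.012, 1.603, 0.006, 1.071, -0.056], TCP at [0.161, 0.63, 0.215] pointing down, gripper open.
Joint ranges: [-2.53, 2.53], [-0.31, 2.02], [-1.57, 1.55], [0.28, 2.44], [-1.29, 4.43], [0.15, 1.84], [-2.92, 2.92]. Speed limits (rad/s): [2.57, 2.57, 3.14, 3.14, 3.14, 3.14, 3.14].

### API

Orientations are given as a rotation vector (axis times angle).
In Python, from workcell import * gives the robot as it stands.
- The arm moves only by the shell command python3 -m inch 'ROWS' [FORCE]. ROWS is JSON, a list of rows, each a list of 3 entries, a list of its own where there are three numbers: the opening, from 0 (shut) to 1 (fully open), then the shift along the tool's x, y, z in m, then the turn about the tool's z in rad. In form: [[hand, [x, y, z], roll], ...]. A call has 1 to 8 rows; each row shifts and turns the commanded pose from where the row before left it, along the tool's axes as they then stand; what a row does not reach is not made up. A row lasts 1/8 s, in which the tool goes at most 62.5 mm and 10.7 degrees, less where a joint would pass 70% of its speed; a pose out of reach is approached as far as the arm can. A call is refused whole if a number of a shift passes 0.0625 or a number of a turn 0.188, either way. A call with a gripper value outside its range is refused whole. The fingers move at their own pace and stop on an object; FORCE is the grip in N (left out, the last holds). Time passes only in rows, so rows that do not move let the fingers close. It gives the time, the measured TCP pose, the force, the opening and the grip force at its end, in the units of the state.
- state(): the state, without advancing time (a new reading comes with each control period).
- grab_frame(name): name is "scene" or "side" or "wrist"; returns a dict with "image" (384x512x3 uint8, blue, green, red), "z_map" (384x512 float32, m along the optical axis (not along the pixel's ray), 0 where there is no reading), "K" (3x3 intrinsics, pixels), "rvec" (rotation vector, rad) and "tvec" (3), from world to camera coordinates, as OpenCV has them; the wrist camera has in their place "hand_eye" (4x4, takes a point from camera to tool coordinates, whose origin is the TCP and whose axes are the flange's). Camera axes: x right, y down, z forward; pixel columns grow to the right and rows downward; lengths in m; the calibration is good to about 2 mm. A picture is of the moment at which its call begins: read the wrist's pose just before it.
- close_job(): hands the job in; it is judged then, once.
Trained networks look in a picture, given as the dict that the camera call returned (one of the last four; its "shot" number tells which), for a name from the list of things; names that differ only in an ending like _2 or _b are one class to them, and where a whole thing is asked for, a point or a joint stands for the part that bears it (a point fixed in the world has none). Each returns a list of dicts, best first, with "confidence" (0 to 1); they miss things now and then, are a little off and sometimes report something else, mostly with a low value. They report only what shows in the picture. A call takes as long as a camera call. They do not tell look-alikes from the thing itself.
- spot_in(target, picture): "xyz" ([x, y, z] in m, in the coordinates of the camera as it stood for that picture, good to about 4 mm: the middle of the surface that is visible of it).
The state is a dict: "t": time; "joint_positions": joint angles; "joint_velocities": joint speeds; "tau": joint torques, N m; "tool_pos": TCP position; "eef_rot": TCP orientation; "ft_force": force on the tool from outside, world axes, zero at the start; "ft_torque": the same for the moment, N m; "width": finger opening in m; "gripper_force": force on a finger pad.
Only numpy, scipy, OpenCV 4.12 (cv2) and the standard library are available. Lean on these libraries where they do the work, as an engineer would, in place of code of your own. Each camera call takes 0.05 s, during which the arm holds its last target. There are 200 camera calls.

## Working session

There is one attempt and no reset: what is moved stays moved. The work goes in short steps, Python scripts to look and compute and a shell command to move; the robot and the scene stay as the last step left them, time stands still between calls to the robot, and variables do not carry over. Pictures are saved under pics/ and viewed, at most 10 in all, crops included, and the job is handed in when it is done.

```bash
mkdir -p pics; ls; cat > h.py <<'E'
from workcell import *
import numpy as np, cv2
from scipy.spatial.transform import Rotation as R
def w2c(p):
    T=np.eye(4);T[:3,:3]=R.from_rotvec(np.ravel(p["rvec"])).as_matrix();T[:3,3]=np.ravel(p["tvec"]);return T
def cam2w(p,st=None):
    if "hand_eye" in p:
        T=np.eye(4);T[:3,:3]=R.from_rotvec(st["eef_rot"]).as_matrix();T[:3,3]=st["tool_pos"];return T@np.array(p["hand_eye"])
    return np.linalg.inv(w2c(p))
def tf(T,x): return T[:3,:3]@np.array(x)+T[:3,3]
def proj(p,x):
    T=w2c(p);c=tf(T,x);u=p["K"]@c;return u[:2]/u[2]
def cloud(p,T):
    z=p["z_map"];v,u=np.indices(z.shape);K=p["K"]
    X=np.stack([(u-K[0,2])/K[0,0]*z,(v-K[1,2])/K[1,1]*z,z],-1)
    return X@T[:3,:3].T+T[:3,3]
E
python3 - <<'E'
from h import *
st=state();print(st["eef_rot"],st["tool_pos"],st["width"],st["t"])
print(np.round(R.from_rotvec(st["eef_rot"]).as_matrix(),2))
ims=[]
for n in("scene","side"):
    p=grab_frame(n);ims.append(p["image"]);T=cam2w(p)
    cv2.imwrite(f"pics/{n}.png",p["image"])
    for t in("scraper_mid","board","chip_1"):
        for d in spot_in(t,p):
            x=tf(T,d["xyz"]);print(n,t,np.round(x,3),round(d["confidence"],2),np.round(proj(p,x)))
E
```

```text
pics
[-3.92980409e-01 -3.11681124e+00  2.69866571e-03] [0.16123492 0.62910559 0.21366184] 0.09145700548483962 0.0
[[-0.97  0.25 -0.  ]
 [ 0.25  0.97 -0.  ]
 [-0.   -0.   -1.  ]]
scene scraper_mid [ 0.659 -0.223  0.057] 0.78 [187. 216.]
scene scraper_mid [ 0.379 -0.028  0.048] 0.68 [316. 166.]
scene scraper_mid [ 0.707 -0.37   0.062] 0.66 [119. 208.]
scene scraper_mid [ 0.504 -0.126  0.046] 0.58 [258. 188.]
scene board [0.579 0.128 0.029] 0.67 [350. 254.]
scene chip_1 [0.594 0.087 0.038] 0.57 [330. 250.]
side scraper_mid [ 0.632 -0.216  0.041] 0.97 [215. 160.]
side scraper_mid [ 0.682 -0.376  0.04 ] 0.88 [222. 119.]
side scraper_mid [ 0.367 -0.012  0.058] 0.75 [315. 255.]
side board [0.563 0.145 0.033] 0.62 [162. 309.]
side chip_1 [0.594 0.091 0.039] 0.61 [161. 274.]
side chip_1 [0.553 0.055 0.037] 0.48 [194. 265.]
```

```bash
python3 -c "
import cv2,numpy as np
a=cv2.imread('pics/scene.png');b=cv2.imread('pics/side.png')
cv2.imwrite('pics/both.png',cv2.resize(np.vstack([a[120:380],b[60:380]]),None,fx=1,fy=1))"
```

```text
(no output)
```

View pics/both.png

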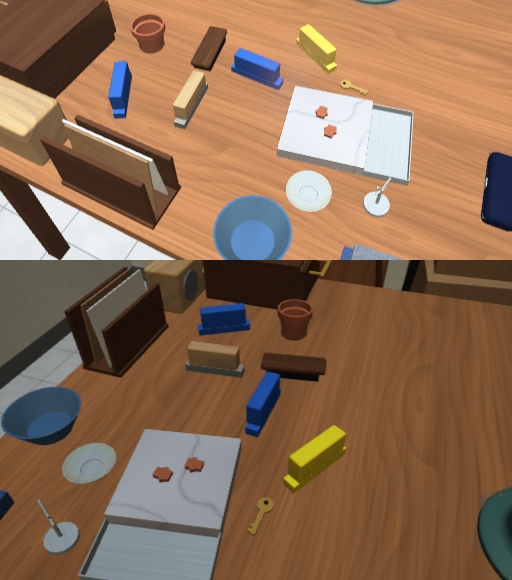

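Scene view: the candidates are pale wood on a grey foot at about (190,218), blue at (120,208) and (258,188), yellow at (318,167) and the dark brush at (209,168). Only the pale one fits the description. The board is at (328,248) with the trough on its right, and the chips are at (321,232) and (330,250).

```bash
python3 - <<'E'
from h import *
def rect(P):
    r=cv2.minAreaRect((P[:,:2]*1000).astype(np.float32));b=cv2.boxPoints(r);e=[b[1]-b[0],b[2]-b[1]];e=max(e,key=np.linalg.norm)
    return np.round(r[0],1),np.round(r[1],1),round(np.degrees(np.arctan2(e[1],e[0]))%180,1),len(P)
A={}
for n in("scene","side"):
    p=grab_frame(n);T=cam2w(p);C=cloud(p,T);ok=p["z_map"]>0
    hsv=cv2.cvtColor(p["image"],cv2.COLOR_BGR2HSV);H,S,V=[hsv[...,i].astype(int) for i in range(3)]
    near=lambda x,y,r:ok&(np.hypot(C[...,0]-x,C[...,1]-y)<r)
    m=near(.645,-.22,.085)&(C[...,2]>.03)&(C[...,2]<.09)&(V>90)
    z=np.percentile(C[m][:,2],[50,95,99]);top=m&(C[...,2]>z[1]-.006)
    print(n,"scr all",rect(C[m]),"top",rect(C[top]),np.round(z,4))
    d=near(.57,.10,.2)&(C[...,2]>.024)&(C[...,2]<.037)
    k=cv2.morphologyEx(d.astype(np.uint8),cv2.MORPH_OPEN,np.ones((5,5)))>0
    print("deck",rect(C[k]),np.median(C[k][:,2]))
    c=near(.57,.08,.13)&(S>110)&(C[...,2]>.026)&(C[...,2]<.06)&((H<12)|(H>170))
    nl,lab,stt,cen=cv2.connectedComponentsWithStats(c.astype(np.uint8))
    for i in range(1,nl):
        if stt[i,4]>15: print("chip",rect(C[lab==i]),np.median(C[lab==i][:,2]),cen[i])
    if n=="scene": cv2.imwrite("pics/crop.png",cv2.resize(p["image"][120:320,80:440],None,fx=2.2,fy=2.2,interpolation=cv2.INTER_CUBIC))
E
```

```text
scene scr all (array([ 644.3, -228.7]), array([110.4,  32.2]), np.float32(6.8), 827) top (array([ 643.7, -227.4]), array([109.9,  30.7]), np.float32(5.4), 501) [0.0629 0.0666 0.0674]
deck (array([575.3,  73.5]), array([183.1, 180.4]), np.float32(11.0), 5459) 0.02977408969728701
chip (array([556. ,  52.2]), array([29.4, 22.1]), np.float32(21.2), 99) 0.038352590671522524 [321.31313131 231.94949495]
chip (array([596.7,  87.2]), array([23.4, 27.9]), np.float32(178.1), 105) 0.038508333179656296 [329.71428571 250.88571429]
side scr all (array([ 640.6, -228.3]), array([108.7,  34.2]), np.float32(5.3), 519) top (array([ 640.6, -228.3]), array([107.9,  34.2]), np.float32(5.3), 452) [0.0648 0.0667 0.0671]
deck (array([573.7,  73.7]), array([180.1, 183.8]), np.float32(101.0), 9573) 0.030522228101605542
chip (array([553.7,  55. ]), array([28.1, 24.7]), np.float32(26.9), 185) 0.039255744671456205 [193.72972973 264.56756757]
chip (array([592.8,  88. ]), array([24.3, 28.4]), np.float32(159.1), 202) 0.03915796976660113 [162.37623762 273.92079208]
```

View pics/crop.png

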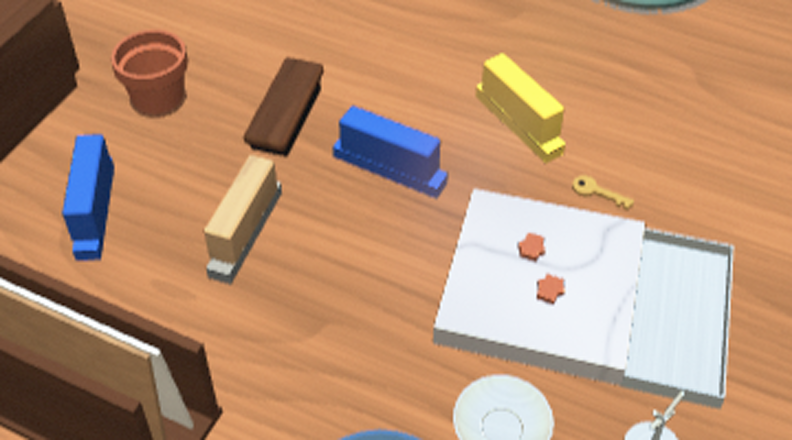

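The crop confirms the pale wooden scraper at crop (240,215), with its long axis close to world x. It has a grey foot, unlike the blue and yellow look-alikes, and the dark brush lies beyond it. Both views agree: scraper at (0.642,-0.228), yaw 6°, top at 0.066; board centre at (0.5745,0.0735), yaw 11°.

```bash
cat >> h.py <<'E'
def need(x,y,z,yaw):  # yaw (deg) of tool y axis wanted
    s=state();M=R.from_rotvec(s["eef_rot"]).as_matrix();d=M.T@(np.array([x,y,z])-s["tool_pos"])
    c=np.degrees(np.arctan2(M[1,1],M[0,1]));r=-np.radians((yaw-c+180)%360-180)
    print("shift",np.round(d,4),"roll",round(r,3),"yaw",round(c,1),"pos",np.round(s["tool_pos"],4),"F",np.round(s["ft_force"],1),"w",round(s["width"],4),"t",s["t"],"tilt",np.round(M[:,2],3))
    a=-r;Rz=np.array([[np.cos(r),-np.sin(r)],[np.sin(r),np.cos(r)]]);print("shift xy if turned first",np.round(Rz.T@d[:2],4))
E
python3 -m inch '[[1,[-0.0415,-0.0434,0],0],[1,[-0.0415,-0.0434,0],0],[1,[-0.0415,-0.0434,0],0],[1,[-0.0415,-0.0434,0],0],[1,[-0.0415,-0.0434,0],0],[1,[-0.0415,-0.0434,0],0],[1,[-0.0415,-0.0434,0],0],[1,[-0.0415,-0.0434,0],0]]'
python3 -c "
from h import *
need(.642,-.2285,.18,95.8)"
```

```text
t: 1.5
tool_pos: [0.3976, 0.2093, 0.2151]
eef_rot: [0.393, 3.116, 0.002]
ft_force: [1.1, 0.1, -0.2]
width: 0.0918
gripper_force: 0.0
shift [-0.3453 -0.3635  0.0349] roll -0.352 yaw 75.6 pos [0.3976 0.2093 0.2151] F [ 1.1  0.1 -0.2] w 0.0918 t 1.5 tilt [ 0.001  0.001 -1.   ]
shift xy if turned first [-0.1988 -0.4603]
```

```bash

python3 -m inch '[[1,[-0.0415,-0.0434,0],0],[1,[-0.0415,-0.0434,0],0],[1,[-0.0415,-0.0434,0],0],[1,[-0.0415,-0.0434,0],0],[1,[-0.0415,-0.0434,0],0],[1,[-0.0415,-0.0434,0],0],[1,[-0.0415,-0.0434,0],0],[1,[-0.0415,-0.0434,0],0]]'
python3 -m inch '[[1,[0,0,0],-0.176],[1,[0,0,0],-0.176],[1,[0,0,0],0]]'
python3 - <<'E'
from h import *
need(.642,-.2285,.030,95.8)
s=state();p=grab_frame("wrist");T=cam2w(p,s)
for d in spot_in("scraper_mid",p): print(np.round(tf(T,d["xyz"]),3),d["confidence"])
C=cloud(p,T);m=(p["z_map"]>0)&(np.hypot(C[...,0]-.642,C[...,1]+.2285)<.075)&(C[...,2]>.055)&(C[...,2]<.08)
r=cv2.minAreaRect((C[m][:,:2]*1000).astype(np.float32));print(r,np.median(C[m][:,2]),m.sum())
E
```

```text
t: 2.5
tool_pos: [0.6333, -0.2092, 0.2147]
eef_rot: [0.392, 3.117, 0.001]
ft_force: [1.1, -0.4, 0.2]
width: 0.092
gripper_force: 0.0
t: 2.88
tool_pos: [0.6322, -0.208, 0.2145]
eef_rot: [-0.155, 3.138, 0.001]
ft_force: [0.4, 0.2, -0.0]
width: 0.0918
gripper_force: 0.0
shift [-0.0077 -0.0215  0.1845] roll -0.002 yaw 95.7 pos [ 0.6322 -0.208   0.2145] F [ 0.4  0.2 -0. ] w 0.0918 t 2.875 tilt [ 0.     0.001 -1.   ]
shift xy if turned first [-0.0077 -0.0215]
[ 0.683 -0.384  0.061] 0.75
[ 0.633 -0.228  0.063] 0.65
[ 0.501 -0.138  0.066] 0.58
[0.406 0.013 0.006] 0.46
[0.578 0.039 0.032] 0.24
((642.1809692382812, -228.58876037597656), (109.408447265625, 29.945331573486328), 6.689041614532471) 0.0637725010561136 2135
```

```bash

python3 -m inch '[[1,[-0.008,-0.0205,0.03],-0.016],[1,[0,0,0.05],0],[1,[0,0,0.05],0],[1,[0,0,0.03],0],[1,[0,0,0.0245],0],[1,[0,0,0],0],[0.2,[0,0,0],0],[0.2,[0,0,0],0]]' 30
python3 -m inch '[[0.2,[0,0,0],0],[0.2,[0,0,0],0],[0.2,[0,0,0],0],[0.2,[0,0,0],0]]' 30
python3 -c "
from h import *
need(.642,-.2285,.030,96.7)"
```

```text
t: 3.98
tool_pos: [0.6433, -0.2277, 0.0317]
eef_rot: [-0.183, 3.134, -0.001]
ft_force: [-1.5, -0.3, 0.2]
width: 0.0739
gripper_force: 0.0
t: 4.47
tool_pos: [0.6422, -0.2275, 0.0301]
eef_rot: [-0.184, 3.136, -0.0]
ft_force: [-0.5, -1.8, 1.7]
width: 0.0339
gripper_force: 1.6
shift [ 0.0003 -0.001   0.0001] roll 0.0 yaw 96.7 pos [ 0.6422 -0.2275  0.0301] F [-0.5 -1.8  1.7] w 0.0339 t 4.475 tilt [ 0. -0. -1.]
shift xy if turned first [ 0.0003 -0.001 ]
```

```bash

python3 -m inch '[[0.2,[0,0,0],0],[0.2,[0,0,0],0],[0.2,[0,0,-0.02],0],[0.2,[0,0,-0.035],0],[0.2,[0,0,-0.04],0],[0.2,[0,0,0],0],[0.2,[0,0,0],-0.075],[0.2,[0,0,0],0]]' 40
python3 -c "
from h import *
need(.5863,.0126,.12,101)"
```

```text
t: 5.48
tool_pos: [0.6415, -0.2268, 0.1244]
eef_rot: [0.3, -3.126, -0.002]
ft_force: [-0.2, -0.8, -2.1]
width: 0.0298
gripper_force: 40.0
shift [0.0086 0.2455 0.0047] roll -0.0 yaw 101.0 pos [ 0.6415 -0.2268  0.1244] F [-0.2 -0.8 -2.1] w 0.0298 t 5.475 tilt [-0.001  0.001 -1.   ]
shift xy if turned first [0.0085 0.2455]
```

```bash

python3 -m inch '[[0.2,[0.002,0.045,0],0],[0.2,[0.002,0.055,0],0],[0.2,[0.002,0.055,0],0],[0.2,[0.0025,0.055,0],0],[0.2,[0,0.0355,0],0],[0.2,[0,0,0.035],0],[0.2,[0,0,0.015],0],[0.2,[0,0,0],0]]'
python3 - <<'E'
from h import *
need(.5863,.0126,.061,101)
for n in("scene","side"):
    p=grab_frame(n);cv2.imwrite(f"pics/{n}2.png",p["image"])
    if n=="scene": a=p["image"][180:330,250:430]
    else: b=p["image"][200:350,60:240+40]
    T=cam2w(p)
    for d in spot_in("chip_1",p): print(n,np.round(tf(T,d["xyz"]),3),d["confidence"])
cv2.imwrite("pics/c2.png",cv2.resize(np.hstack([a,b]),None,fx=2,fy=2,interpolation=cv2.INTER_CUBIC))
E
```

```text
t: 6.48
tool_pos: [0.5859, 0.011, 0.0738]
eef_rot: [0.298, -3.124, 0.001]
ft_force: [0.2, -0.8, -2.2]
width: 0.0296
gripper_force: 40.0
shift [-0.0007  0.0015  0.0128] roll -0.002 yaw 100.9 pos [0.5859 0.011  0.0738] F [ 0.2 -0.8 -2.2] w 0.0296 t 6.475 tilt [-0.003 -0.001 -1.   ]
shift xy if turned first [-0.0007  0.0015]
scene [0.593 0.09  0.036] 0.7
scene [0.582 0.141 0.031] 0.6
side [0.555 0.057 0.039] 0.73
side [0.589 0.088 0.039] 0.62
```

View pics/c2.png

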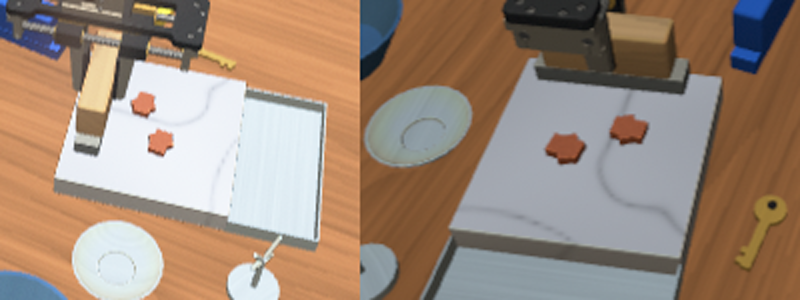

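The scraper hangs above the deck's near edge, parallel to the board. Both chips, at about (145,103) and (160,141) in the left half, are ahead of it and within its length. Next I lower it until it touches.

```bash

python3 -m inch '[[0.2,[0,0,0.008],0],[0.2,[0,0,0.003],0],[0.2,[0,0,0.001],0],[0.2,[0,0,0],0]]'
python3 -m inch '[[0.2,[0,0,0.001],0],[0.2,[0,0,0],0]]'
```

```text
t: 7.18
tool_pos: [0.587, 0.0119, 0.063]
eef_rot: [0.301, -3.127, 0.0]
ft_force: [-0.6, 0.1, -2.0]
width: 0.0296
gripper_force: 40.0
t: 7.42
tool_pos: [0.587, 0.012, 0.0621]
eef_rot: [-0.301, 3.127, 0.0]
ft_force: [-0.6, -0.4, -1.9]
width: 0.0297
gripper_force: 40.0
```

```bash

python3 -m inch '[[0.2,[0,0,0.001],0],[0.2,[0,0.006,0],0],[0.2,[0,0.012,0],0],[0.2,[0,0.012,0],0],[0.2,[0,0.012,0],0],[0.2,[0,0.012,0],0],[0.2,[0,0.012,0],0],[0.2,[0,0.012,0],0]]'
python3 - <<'E'
from h import *
for n in("scene","side"):
    p=grab_frame(n);
    if n=="scene": a=p["image"][180:330,250:430]
    else: b=p["image"][220:370,60:280]
cv2.imwrite("pics/c3.png",cv2.resize(np.hstack([a,b]),None,fx=2,fy=2,interpolation=cv2.INTER_CUBIC))
need(.5863,.0126,.061,101)
E
```

```text
t: 8.43
tool_pos: [0.5719, 0.0893, 0.0611]
eef_rot: [-0.301, 3.127, 0.0]
ft_force: [0.0, -0.1, -1.7]
width: 0.03
gripper_force: 40.0
shift [ 0.0008 -0.0794 -0.    ] roll 0.003 yaw 101.2 pos [0.5717 0.0906 0.061 ] F [ 0.3 -0.7 -1.8] w 0.0299 t 8.525 tilt [-0.     0.001 -1.   ]
shift xy if turned first [ 0.0006 -0.0794]
```

View pics/c3.png

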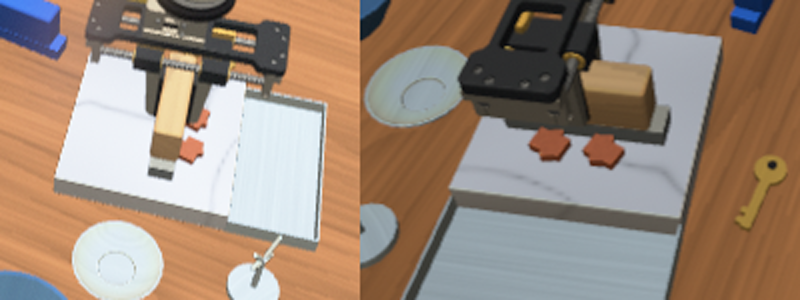

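The foot is pushing both chips ahead of it, so I carry on over the edge.

```bash

python3 -m inch '[[0.2,[0,0.01,0],0],[0.2,[0,0.011,0],0],[0.2,[0,0.011,0],0],[0.2,[0,0.011,0],0],[0.2,[0,0.011,0],0],[0.2,[0,0.011,0],0],[0.2,[0,0.011,0],0],[0.2,[0,0.004,0],0]]'
python3 -m inch '[[0.2,[0,0,0],0],[0.2,[0,0,0],0],[0.2,[0,0,-0.01],0],[0.2,[0,0,-0.05],0],[0.2,[0,-0.06,-0.03],0],[0.2,[0,-0.06,0],0],[0.2,[0,-0.06,0],0],[0.2,[0,-0.06,0],0]]'
python3 - <<'E'
from h import *
for n in("scene","side"):
    p=grab_frame(n);
    if n=="scene": a=p["image"][180:330,250:430]
    else: b=p["image"][234:384,60:280]
cv2.imwrite("pics/c4.png",cv2.resize(np.hstack([a,b]),None,fx=2,fy=2,interpolation=cv2.INTER_CUBIC))
need(.642,-.2285,.040,101)
E
```

```text
t: 9.52
tool_pos: [0.5567, 0.1683, 0.0613]
eef_rot: [-0.303, 3.127, 0.001]
ft_force: [-0.9, -1.2, 1.0]
width: 0.0298
gripper_force: 40.0
t: 10.52
tool_pos: [0.6021, -0.0666, 0.1498]
eef_rot: [-0.301, 3.126, -0.0]
ft_force: [0.3, 1.0, -1.6]
width: 0.03
gripper_force: 40.0
shift [-0.0117 -0.1577  0.111 ] roll -0.012 yaw 100.3 pos [ 0.6021 -0.0748  0.1501] F [-0.2  0.5 -1.2] w 0.03 t 10.625 tilt [ 0.002 -0.005 -1.   ]
shift xy if turned first [-0.0098 -0.1579]
```

View pics/c4.png

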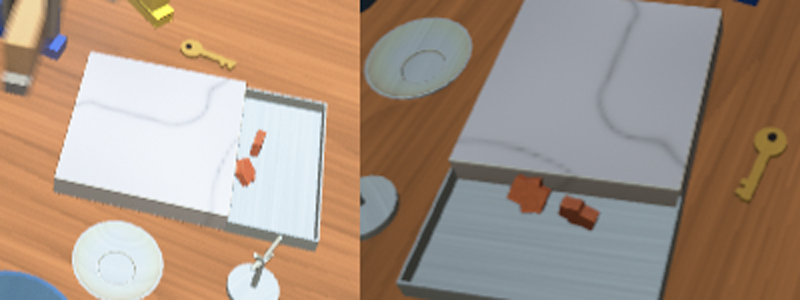

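Both chips are in the trough. The left one, at (530,195) in the right half, leans on the deck's side wall, and I'll recheck it later. Now I set the scraper down at its original spot, which is free.

```bash

python3 -m inch '[[0.2,[-0.004,-0.05,0],0],[0.2,[-0.004,-0.05,0],0],[0.2,[-0.004,-0.05,0],0],[0.2,[0,0,0],0.063],[0.2,[0,0,0.05],0],[0.2,[0,0,0.04],0],[0.2,[0,0,0.015],0],[0.2,[0,0,0],0]]'
python3 - <<'E'
from h import *
need(.642,-.2285,.031,96.7)
p=grab_frame("side");T=cam2w(p);C=cloud(p,T)
hsv=cv2.cvtColor(p["image"],cv2.COLOR_BGR2HSV);c=(np.hypot(C[...,0]-.56,C[...,1]-.17)<.15)&(hsv[...,1]>160)&(hsv[...,0]<12)&(C[...,2]>0.003)
n,l,s,_=cv2.connectedComponentsWithStats(c.astype(np.uint8))
a=np.radians(11)
for i in range(1,n):
    if s[i,4]>20:
        P=C[l==i]-[.5745,.0735,0];B=np.c_[P[:,0]*np.cos(a)+P[:,1]*np.sin(a),-P[:,0]*np.sin(a)+P[:,1]*np.cos(a),P[:,2]]
        print(s[i,4],np.round(np.percentile(B,[5,50,95],axis=0),3).tolist())
E
```

```text
t: 11.62
tool_pos: [0.642, -0.2096, 0.0437]
eef_rot: [0.202, -3.134, -0.0]
ft_force: [-0.4, -0.3, -1.6]
width: 0.03
gripper_force: 40.0
shift [ 0.0024 -0.0188  0.0127] roll 0.012 yaw 97.4 pos [ 0.642  -0.2096  0.0437] F [-0.4 -0.3 -1.6] w 0.03 t 11.625 tilt [-0.001  0.    -1.   ]
shift xy if turned first [ 0.0022 -0.0188]
250 [[0.011, 0.097, 0.013], [0.022, 0.104, 0.022], [0.034, 0.111, 0.029]]
120 [[-0.028, 0.111, 0.01], [-0.018, 0.115, 0.022], [-0.007, 0.118, 0.031]]
```

```bash

python3 -m inch '[[0.2,[0.002,-0.0185,0],0],[0.2,[0,0,0.01],0],[0.2,[0,0,0.002],0],[0.2,[0,0,0.001],0],[0.2,[0,0,0],0]]'
python3 -c "
from h import *
need(.642,-.2285,.030,96.7)"
```

```text
t: 12.3
tool_pos: [0.6428, -0.2276, 0.031]
eef_rot: [0.204, -3.135, -0.0]
ft_force: [0.6, 0.9, -1.7]
width: 0.0297
gripper_force: 40.0
shift [ 0.0009 -0.0008  0.001 ] roll 0.013 yaw 97.4 pos [ 0.6428 -0.2276  0.031 ] F [ 0.6  0.9 -1.7] w 0.0297 t 12.3 tilt [-0.  0. -1.]
shift xy if turned first [ 0.0009 -0.0008]
```

```bash

python3 -m inch '[[0.2,[0,0,0.001],0],[0.2,[0,0,0.0005],0],[0.2,[0,0,0],0]]'
python3 -m inch '[[0.6,[0,0,0],0],[0.8,[0,0,0],0],[0.8,[0,0,0],0],[0.8,[0,0,0],0],[0.8,[0,0,-0.03],0],[0.8,[0,0,-0.05],0],[0.8,[0,0,-0.06],0],[0.8,[0,0,-0.06],0]]'
python3 -m inch '[[0.8,[0,-0.06,0],0],[0.8,[0,-0.06,0],0],[0.8,[0,0,0],0],[0.8,[0,0,0],0]]'
python3 - <<'E'
from h import *
for n in("scene","side"):
    p=grab_frame(n)
    if n=="scene": a=p["image"][140:340,80:430]
    else: b=p["image"][100:384,50:400]
cv2.imwrite("pics/c5.png",cv2.resize(np.vstack([a,b]),None,fx=1.2,fy=1.2))
need(.642,-.2285,.030,96.7)
E
```

```text
t: 12.68
tool_pos: [0.643, -0.2279, 0.0303]
eef_rot: [-0.203, 3.134, 0.0]
ft_force: [-2.1, 1.3, 5.6]
width: 0.0295
gripper_force: 40.0
t: 13.68
tool_pos: [0.6424, -0.228, 0.2313]
eef_rot: [0.202, -3.135, 0.0]
ft_force: [0.6, 0.2, -0.5]
width: 0.0735
gripper_force: 0.0
t: 14.18
tool_pos: [0.658, -0.3467, 0.2289]
eef_rot: [0.202, -3.135, -0.002]
ft_force: [0.0, 0.7, -0.3]
width: 0.0734
gripper_force: 0.0
shift [0.0014 0.1175 0.1995] roll 0.014 yaw 97.5 pos [ 0.6587 -0.3451  0.2293] F [0.3 0.6 0. ] w 0.0736 t 14.275 tilt [ 0.     0.001 -1.   ]
shift xy if turned first [0.0031 0.1174]
```

View pics/c5.png

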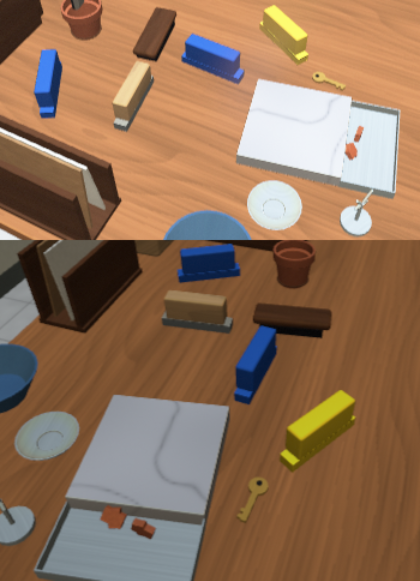

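The scraper stands upright on its foot at (133,95), clear of the board. Both chips are in the trough at (351,151) and (359,132), and the marble is empty.

```bash
python3 -c "
from workcell import *
print(close_job())"
```

```text
the job is handed in; nothing more can be done
None
```

Job handed in at about 14 s: both chips were wiped into the trough with the scraper (one leans on the deck's side wall, the other stands on edge), and the scraper stands upright on its foot on the table, clear of the board.

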